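# Fetch the filler block from behind the reagent bottles and fit it in the dry block heater

### The arm

A 7-joint arm with a two-finger parallel gripper is mounted at the origin on a cart in front of the work surface, level with it; the furniture and walls round the work are solid. World frame = base frame: x ahead of the robot, y to its left, z up, the work surface at z = 0. Lengths are in m, angles in rad, forces in N, time in s.
With the tool pointing down it reaches from about 0.425 to 0.875 m from the base axis. Payload 4.7 kg.
Tool frame: the origin (TCP) lies midway between the tips of the shut fingers; the grasp point (between the pads) lies robot.grip_point_offset behind it (robot.grip_point_offset is the distance from the TCP to the grasp point, in m); z points along the fingers, y is the line along which they close (so a half turn about z gives the same grasp; the last joint's range is limited). The gripper opens to 87 mm and grips with 3 to 60 N. Pads are 19 mm wide; open, the fingers measure 117 mm over their backs; the gripper's body (75 mm by 190 mm) begins 51 mm behind the grasp point.
Start: joints at [1.18, 0.321, -0.07, 1.45, 0.023, 1.371, -0.057], TCP at [0.256, -0.597, 0.223] pointing down, gripper open.
Joint ranges: [-2.86, 2.86], [-0.3, 2.09], [-1.38, 1.24], [0.06, 2.45], [-1.56, 4.7], [0.09, 2.05], [-2.69, 2.69]. Speed limits (rad/s): [2.57, 2.57, 3.14, 3.14, 3.14, 3.14, 3.14].

### API

Orientations are given as a unit quaternion [w, x, y, z].
In Python, from station import robot, read_camera, camera_params gives the robot as it stands. The module is installed in compiled form; this text tells all that it offers.
- The arm moves only by the tool carry_out, never from a script. Its argument "motion" is a list of rows, each a list of 3 entries, a list of its own where there are three numbers: the gripper's target within -1 to 1 (shut at 1, half-way at 0, fully open at -1), then the shift along the tool's x, y, z in m, then the turn about the tool's z in degrees. A call has 1 to 12 rows; each row shifts and turns the commanded pose from where the row before left it, along the tool's axes as they then stand; what a row does not reach is not made up. A row lasts 1/8 s, in which the tool goes at most 62.5 mm and 10.7 degrees, less where a joint would pass 70% of its speed; a pose out of reach is approached as far as the arm can. A call is refused whole if a number of a shift passes 0.0625 or a number of a turn 10.7, either way. A call with a gripper value outside its range is refused whole. The fingers move at their own pace and stop on an object; "grip_force" is the grip in N (left out, the last holds). Time passes only in rows, so rows that do not move let the fingers close. It gives the time, the measured TCP pose, the force, the opening and the grip force at its end, in the units of the state.
- robot.sense(): the state, without advancing time (a new reading comes with each control period).
- read_camera(name): name is "scene" or "top" or "wrist"; returns the picture (384x512x3 uint8, red, green, blue); there is no depth.
- camera_params(name): a dict with "fov_y" (degrees; the focal length in pixels is half the picture's height over the tangent of half this angle, whatever the lens; pixels are square), "cx", "cy" (the principal point, pixels), "dist_coeffs" ([k1, k2, p1, p2, k3] as OpenCV has them; the pictures are not rectified), "rvec" (rotation vector, rad) and "tvec" (3), from world to camera coordinates, as OpenCV has them. Camera axes: x right, y down, z forward; pixel columns grow to the right and rows downward; lengths in m; the calibration is good to about 2 mm. A picture is of the moment at which its call begins: read the wrist's pose just before it. camera_params takes no time and is no camera call; for the wrist camera it gives the pose at the moment of the call.
- robot.job_done(): hands the job in; it is judged then, once.
The state is a dict: "time_s": time; "joint_pos": joint angles; "joint_vel": joint speeds; "tau": joint torques, N m; "tool_pos": TCP position; "tool_rot": TCP orientation; "wrist_force": force on the tool from outside, world axes, zero at the start; "torque": the same for the moment, N m; "gripper_width": finger opening in m; "grip_force": force on a finger pad.
Only numpy, scipy, OpenCV 4.12 (cv2) and the standard library are available. Lean on these libraries where they do the work, as an engineer would, in place of code of your own. Each camera call takes 0.05 s, during which the arm holds its last target. There are 200 camera calls.

### The job

The blank aluminium filler block for the dry block heater stands at the back of the blue compartment tray, behind three tall reagent bottles that are in the way of the hand. Stand all three bottles on the steel side tray, then take the filler block and push it fully home, flush, into the open gap at the end of the heater's well, and put every bottle back upright in the tray compartment it came from. Do not tip a bottle over, and leave the two small vials at the back of the tray as they are.

Things in the scene. Friction and masses are not known exactly. Their poses are not given: they have to be found in the camera images.
- bottle_blue: Reagent bottle with a BLUE screw cap, standing in the blue compartment tray (look-alikes at the back wall are not meant). Round, body 58 mm diameter up to 105 mm, 120 mm tall with the cap, about 0.18 kg. Origin at the centre of its underside, z up. Which bottle is in which compartment changes.
- bottle_red: Reagent bottle with a RED screw cap, standing in the blue compartment tray. Round, body 52 mm diameter up to 90 mm, 102 mm tall with the cap, about 0.14 kg. Origin at the centre of its underside, z up.
- bottle_white: Reagent bottle with a WHITE screw cap and green label, standing in the blue compartment tray. Round, body 62 mm diameter up to 110 mm, 128 mm tall with the cap, about 0.20 kg. Origin at the centre of its underside, z up.
- filler: Blank filler block of bare aluminium, 44 (its x) x 16 (its y) x 30 (its z) mm, 0.06 kg, small dark threaded hole in its top. It stands in the long back compartment of the blue tray, behind the bottles. Origin at the centre of its underside, z up.
- bottle_tray: Fixed blue tray, 141 (x) x 246 (y) mm, floor 3 mm thick, rim 20 mm, dividers 12 mm high. Origin: centre of underside; +x away from the robot. Front row: 3 compartments, 76 x 78 mm inside, centres x = -29.5, y = -81, 0, +81 mm, a bottle in the middle of each. Back: one compartment 56 mm deep, centre x = +39.5, filler block near its middle, a vial near each end.
- side_tray: Fixed shallow steel tray with a black rubber liner, empty, 115 (its x) x 260 (its y) mm, rim 10 mm high; liner 100 x 244 mm, its top 3 mm above the tray's underside. Origin at the centre of the underside. Stands at the left or the right, the heater at the other side.
- heater: Fixed white block heater, 130 (x) x 170 (y) mm, flat top at z = 76 mm; origin: centre of underside; display along -x. Well: tube block with two tubes (52 mm proud) at its -y end; at its +y end the open gap, a dark slot centred at x = 0, y = +40 mm, 49 (x) x 20 (y) mm, floor at z = 46, edges bevelled 3 mm. The block goes in upright, long side along x, easily, and ends flush.
- vial_teal: Small clear vial with a TEAL cap, 24 mm diameter, 53 mm tall, loose in the blue tray's back compartment near one end; to be left alone. Origin at the centre of its underside.
- vial_blue: Small clear vial with a dark BLUE cap, 24 mm diameter, 53 mm tall, loose in the blue tray's back compartment near one end; to be left alone. Origin at the centre of its underside.
Not all that is in view belongs to the job. Leave any pink look-alike of the bottle_blue alone.

How it is judged:
By the outcome, as a careful person would: the job done as asked, in the order asked, and still so for the second after the job is handed in, with the robot touching nothing.
It also fails if it takes over 144 s, if anything falls off the work surface, if the arm or the gripper's body presses on something with over 40 N, if the wrist force passes 120 N, or if a joint passes its speed limit or range.

## Working session

There is one attempt and no reset: what is moved stays moved. The work goes in short steps, Python scripts to look and compute and a tool call to move; the robot and the scene stay as the last step left them, time stands still between calls to the robot, and variables do not carry over. Pictures are saved under pics/ and viewed, at most 14 in all, crops included, and the job is handed in when it is done.

Besides the shell and the picture viewer there is one more tool, called as name(argument=value, ...) on one line, values as JSON. carry_out: Moves the arm, as the interface text tells. Its arguments: {"type":"object","properties":{"motion":{"type":"array","items":{"type":"array"}},"grip_force":{"type":"number"}},"required":["motion"]}

```bash
mkdir -p pics
python3 - <<'E'
from station import robot, read_camera, camera_params
import cv2,numpy as np
s=robot.sense()
for k,v in s.items(): print(k,np.round(v,3))
print(robot.grip_point_offset)
a=read_camera("scene");b=read_camera("top")
for n,i in(("scene",a),("top",b)):
    cv2.imwrite(f"pics/{n}0.png",i[:,:,::-1]); p=camera_params(n); print(n,{k:np.round(v,4) for k,v in p.items()})
E
```

```text
time_s 0.0
joint_pos [ 1.18   0.322 -0.07   1.452  0.023  1.371 -0.057]
joint_vel [ 0.001 -0.001 -0.    -0.001 -0.001  0.    -0.   ]
tau [-0.0000e+00 -4.9128e+01 -4.0400e-01 -3.1253e+01 -6.4000e-02  4.4000e-02
  0.0000e+00]
tool_pos [ 0.256 -0.597  0.221]
tool_rot [-0.001  0.98   0.201 -0.   ]
wrist_force [ 0.088 -0.492  0.197]
torque [-0.021  0.047 -0.001]
grip_force 0.0
gripper_width 0.087
0.0187
scene {'fov_y': np.float64(45.3369), 'cx': np.float64(251.1514), 'cy': np.float64(199.6992), 'dist_coeffs': array([-0.032,  0.   ,  0.   ,  0.   ,  0.   ]), 'rvec': array([ 2.3088,  1.3703, -0.3598]), 'tvec': array([-0.275 , -0.3837,  1.2957])}
top {'fov_y': np.float64(53.9213), 'cx': np.float64(256.5666), 'cy': np.float64(190.2698), 'dist_coeffs': array([0.0066, 0.    , 0.    , 0.    , 0.    ]), 'rvec': array([ 2.1295, -2.1061,  0.1802]), 'tvec': array([0.0115, 0.5137, 0.9337])}
```

View pics/scene0.png

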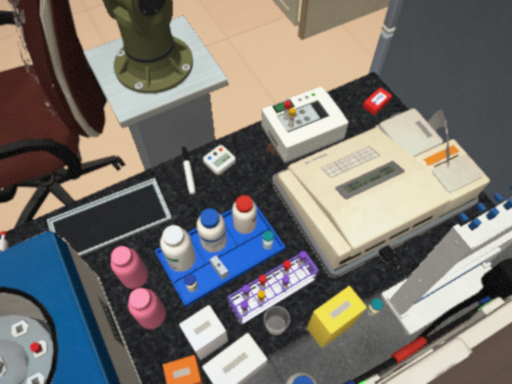

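View pics/top0.png

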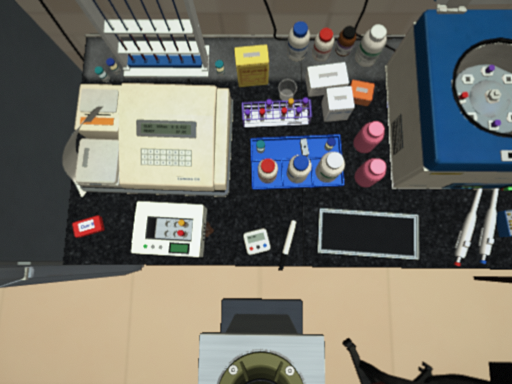

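The top view (robot at the bottom) shows the heater at (170,230) on the left and the steel tray at (368,233) on the right. The blue tray is at (297,162), with the red cap at (267,168), blue at (299,163), white at (332,160) and the filler at about (305,146). The bottles at the back wall (300-375,40) and the pink look-alikes (370,137) and (371,172) are not part of the job.

```bash
cat > h.py <<'E'
from station import robot, read_camera, camera_params
import cv2,numpy as np
def K(p):
    f=192/np.tan(np.radians(p["fov_y"])/2); return np.array([[f,0,p["cx"]],[0,f,p["cy"]],[0,0,1]])
def ray(p,uv):
    u=cv2.undistortPoints(np.array(uv,float).reshape(-1,1,2),K(p),np.array(p["dist_coeffs"],float)).reshape(-1,2)
    R=cv2.Rodrigues(np.array(p["rvec"],float))[0]; c=-R.T@np.array(p["tvec"],float)
    return c,np.c_[u,np.ones(len(u))]@R
def onz(p,uv,z):
    c,d=ray(p,uv); return c+d*((z-c[2])/d[:,2])[:,None]
def proj(p,X):
    return cv2.projectPoints(np.array(X,float).reshape(-1,1,3),np.array(p["rvec"],float),np.array(p["tvec"],float),K(p),np.array(p["dist_coeffs"],float))[0].reshape(-1,2)
def big(c,m):  # largest blobs in mask
    n,l,s,ce=cv2.connectedComponentsWithStats(m.astype(np.uint8)); o=np.argsort(-s[1:,4])[:c]+1
    return [(ce[i].round(1),s[i]) for i in o]
E
python3 - <<'E'
from h import *
a=cv2.imread("pics/top0.png"); p=camera_params("top")
cv2.imwrite("pics/c1.png",cv2.resize(a[120:270,120:430],(775,375),interpolation=cv2.INTER_CUBIC))
hsv=cv2.cvtColor(a,cv2.COLOR_BGR2HSV)
m=np.zeros(a.shape[:2],bool); m[120:200,235:352]=1
blue=(hsv[...,0]>100)&(hsv[...,0]<125)&(hsv[...,1]>150)&m
print([ (c,s) for c,s in big(2,blue)])
cnt=np.argwhere(blue)[:,::-1].astype(np.float32); r=cv2.minAreaRect(cnt);bx=cv2.boxPoints(r)
print(r); print(onz(p,bx,0.02).round(3))
red=((hsv[...,0]<8)|(hsv[...,0]>172))&(hsv[...,1]>150)&m
for c,s in big(1,red): print("red",c,s,onz(p,c,.102))
print("blue cap",onz(p,(299,161),.12),"white",onz(p,(331,160),.128))
print("tool",proj(p,robot.sense()["tool_pos"]), proj(p,[.45,0,0]))
g=[(320,208),(419,213),(419,259),(318,253)]
print("side",onz(p,g,.01).round(3))
print("heater",onz(p,[(137,203),(207,203),(200,256),(132,254)],.076).round(3))
E
```

```text
[(array([293.1, 159.7]), array([ 250,  134,   95,   56, 3061], dtype=int32))]
((296.59588623046875, 161.60928344726562), (52.85451889038086, 93.312744140625), 87.39744567871094)
[[ 0.666  0.041  0.02 ]
 [ 0.68  -0.215  0.02 ]
 [ 0.533 -0.217  0.02 ]
 [ 0.519  0.032  0.02 ]]
red [267.3 165.4] [261 159  14  14 145] [[ 0.5664575  -0.00959147  0.102     ]]
blue cap [[ 0.57356444 -0.08649178  0.12      ]] white [[ 0.57455469 -0.16277746  0.128     ]]
tool [[562.90348494 304.73156968]] [[262.89459092 216.77433275]]
side [[ 0.474 -0.152  0.01 ]
 [ 0.463 -0.414  0.01 ]
 [ 0.343 -0.406  0.01 ]
 [ 0.355 -0.145  0.01 ]]
heater [[0.473 0.317 0.076]
 [0.474 0.141 0.076]
 [0.343 0.153 0.076]
 [0.346 0.321 0.076]]
```

View pics/c1.png

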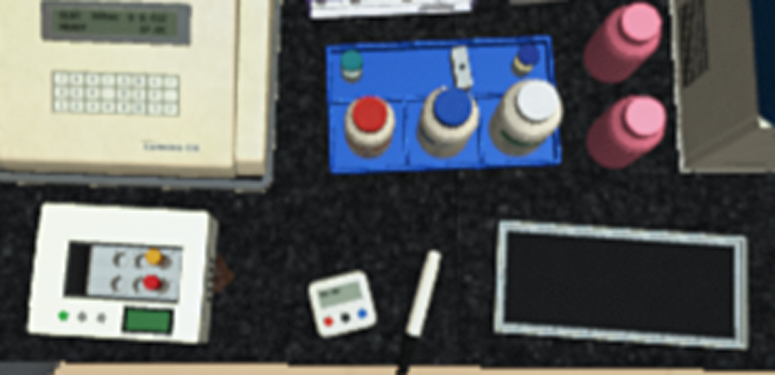

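carry_out(motion=[[-1,[0,0,-0.06],0],[-1,[0,0,-0.06],0],[-1,[0,0,0],-10.7],[-1,[0,0,0],-10.7],[-1,[0,0,0],-10.7],[-1,[0,0,0],-10.7],[-1,[0,0,0],-10.7],[-1,[0,0,0],-10.7],[-1,[0,0,0],-2.6],[-1,[0.05,0.027,0],0],[-1,[0.05,0.027,0],0],[-1,[0.05,0.027,0],0]], grip_force=20)

```text
time_s: 1.6
tool_pos: [0.3376, -0.4457, 0.342]
tool_rot: [-0.0, 0.707, 0.707, 0.0]
wrist_force: [0.4, -0.4, 1.5]
gripper_width: 0.0867
grip_force: 0.0
```

carry_out(motion=[[-1,[0.05,0.027,0],0],[-1,[0.05,0.027,0],0],[-1,[0.05,0.027,0],0],[-1,[0.04,0.02,0],0],[-1,[0.04,0.02,0],0],[-1,[0.04,0.02,0],0],[-1,[0,0,0],0]])

```text
time_s: 2.48
tool_pos: [0.4794, -0.1729, 0.3425]
tool_rot: [-0.0, 0.704, 0.71, 0.001]
wrist_force: [-0.6, -0.8, 0.1]
gripper_width: 0.0864
grip_force: 0.0
```

Run:
```python
from h import *
s=robot.sense(); print(s["tool_pos"],s["tool_rot"],s["time_s"])
p=camera_params("wrist"); a=read_camera("wrist"); cv2.imwrite("pics/w1.png",a[:,:,::-1])
import pickle; pickle.dump(p,open("w1.pkl","wb"))
R=cv2.Rodrigues(np.array(p["rvec"]))[0]; print("cam",-R.T@p["tvec"],R[2], p["fov_y"])
```

```text
[ 0.47944288 -0.17289379  0.34249905] [-2.98249973e-04  7.04306112e-01  7.09896140e-01  5.31324312e-04] 2.475
cam [ 0.47792302 -0.10668052  0.50539928] [ 0.00213156 -0.24342168 -0.96991821] 65.28432229974926
```

View pics/w1.png

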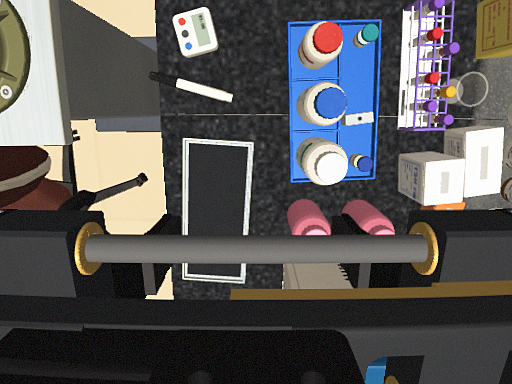

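The wrist view shows the red cap at (327,37), blue at (330,103) and white at (327,164). The filler is at (359,118), and the tray corners are at (289,21), (380,19), (376,181) and (292,182). The side tray is at (183-253, 138-282).

```bash
python3 - <<'E'
from h import *
import pickle
a=cv2.imread("pics/w1.png"); p=pickle.load(open("w1.pkl","rb"))
hsv=cv2.cvtColor(a,cv2.COLOR_BGR2HSV);H,S,V=cv2.split(hsv)
def roi(x0,y0,x1,y1):
    m=np.zeros(a.shape[:2],bool); m[y0:y1,x0:x1]=1; return m
tray=(H>100)&(H<125)&(S>150)&roi(280,10,390,190)
cv2.imwrite("pics/tm.png",tray*255)
r=cv2.minAreaRect(np.argwhere(tray)[:,::-1].astype(np.float32)); bx=cv2.boxPoints(r)
hull=cv2.convexHull(np.argwhere(tray)[:,::-1].astype(np.int32)); q=cv2.approxPolyDP(hull,6,True).reshape(-1,2)
print("tray",q.tolist(),onz(p,q,.02)[:,:2].round(3).tolist())
red=((H<8)|(H>172))&(S>150)&roi(305,15,350,60)
c,s=big(1,red)[0]; print("red",c,s,onz(p,c,.105)[0].round(4))
bl=(H>100)&(H<125)&(S>150)&(V<190)&roi(312,84,350,122)
c,s=big(1,bl)[0]; print("blue",c,s,onz(p,c,.123)[0].round(4))
wh=(S<40)&(V>215)&roi(300,140,350,186)
c,s=big(1,wh)[0]; print("white",c,s,onz(p,c,.131)[0].round(4))
f=(S<70)&(V>110)&roi(343,105,378,130)
n=cv2.minAreaRect(np.argwhere(f)[:,::-1].astype(np.float32)); b=cv2.boxPoints(n); print("fil",n,onz(p,b,.033)[:,:2].round(4).tolist(),onz(p,n[0],.033).round(4))
print("side", onz(p,[(183,139),(254,142),(244,283),(183,276)],.01)[:,:2].round(3).tolist())
E
python3 -c "
import cv2;a=cv2.imread('pics/w1.png')[10:190,275:395];cv2.imwrite('pics/c2.png',cv2.resize(a,None,fx=3.3,fy=3.3,interpolation=cv2.INTER_CUBIC))"
```

```text
tray [[380, 19], [375, 178], [291, 182], [287, 22]] [[0.663, 0.035], [0.678, -0.209], [0.537, -0.217], [0.523, 0.027]]
red [327.2  37.4] [313  22  29  32 713] [ 0.566  -0.0131  0.105 ]
blue [318.2 103.6] [314  89  13  29  77] [ 0.5549 -0.0941  0.123 ]
white [327.6 164.9] [ 307  144   41   41 1200] [ 0.5693 -0.1694  0.131 ]
fil ((358.0, 117.5), (13.0, 30.0), 90.0) [[0.612, -0.1016], [0.6589, -0.1008], [0.6607, -0.1205], [0.6134, -0.1213]] [[ 0.6362 -0.111   0.033 ]]
side [[0.358, -0.148], [0.475, -0.153], [0.458, -0.413], [0.345, -0.4]][ WARN:0@0.063] global loadsave.cpp:1063 imwrite_ Unsupported depth image for selected encoder is fallbacked to CV_8U.
```

View pics/c2.png

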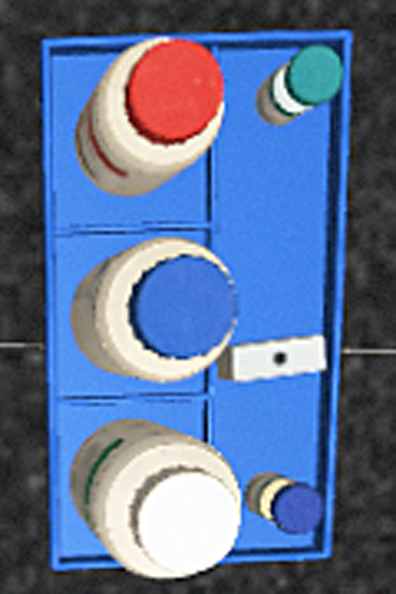

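carry_out(motion=[[-1,[0,0.048,0],0],[-1,[0,0.048,0],0],[-1,[0,0,0.06],0],[-1,[0,0,0.06],0],[-1,[0,0,0.04],0],[-1,[0,0,0],0],[-1,[0,0,0],0]])

```text
time_s: 3.4
tool_pos: [0.5748, -0.1787, 0.1843]
tool_rot: [0.001, 0.708, 0.707, 0.0]
wrist_force: [0.9, -0.2, -0.0]
gripper_width: 0.0871
grip_force: 0.0
```

Run:
```python
from h import *
p=camera_params("wrist"); a=read_camera("wrist")[:,:,::-1]; cv2.imwrite("pics/w2.png",a)
hsv=cv2.cvtColor(a,cv2.COLOR_BGR2HSV);H,S,V=cv2.split(hsv)
print(robot.sense()["tool_pos"])
for c,s in big(3,(S<40)&(V>215)): print(c,s,onz(p,c,.131).round(4))
```

```text
[ 0.57528593 -0.17848326  0.18499936]
[473.6 178.7] [ 419  128   93   82 3745] [[ 0.74   -0.1597  0.131 ]]
[257.3 189.3] [ 225  156   66   66 2962] [[ 0.5749 -0.1676  0.131 ]]
[385.8  56.5] [380   0  13 125 972] [[ 0.6629 -0.0741  0.131 ]]
```

View pics/w2.png

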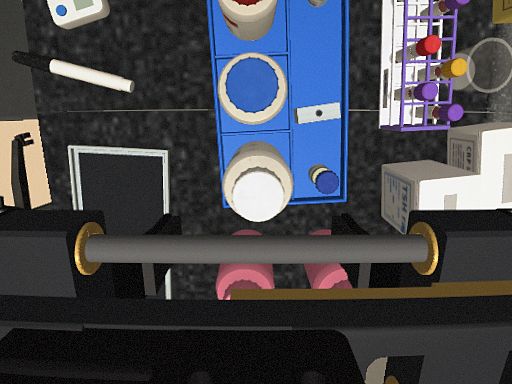

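The white cap is at (258,195) and the blue cap at (252,88). The filler is at (318,114), and the gripper straddles the white bottle. I'll descend and grip.

carry_out(motion=[[-1,[0.005,0,0.04],0],[-1,[0,0,0.04],0],[-1,[0,0,0.035],0],[-1,[0,0,0],0],[1,[0,0,0],0],[1,[0,0,0],0],[1,[0,0,0],0],[1,[0,0,0],0],[1,[0,0,0],0],[1,[0,0,-0.03],0],[1,[0,0,-0.04],0],[1,[0,0,0],0]], grip_force=20)

```text
time_s: 4.95
tool_pos: [0.5755, -0.1727, 0.14]
tool_rot: [0.002, 0.707, 0.707, 0.001]
wrist_force: [1.0, -1.0, -2.8]
gripper_width: 0.062
grip_force: 19.9
```

Run:
```python
from h import *
import pickle
p=camera_params("top"); w=pickle.load(open("w1.pkl","rb"))
for z in (0,.15,.25): print(z,onz(p,[(390,188),(428,172),(370,185)],z).round(3).tolist(),onz(w,[(283,263)],z).round(3))
```

```text
0 [[0.532, -0.344, 0.0], [0.578, -0.45, 0.0], [0.54, -0.291, 0.0]] [[ 0.53  -0.377  0.   ]]
0.15 [[0.503, -0.293, 0.15], [0.542, -0.383, 0.15], [0.509, -0.247, 0.15]] [[ 0.515 -0.296  0.15 ]]
0.25 [[0.483, -0.259, 0.25], [0.517, -0.338, 0.25], [0.489, -0.219, 0.25]] [[ 0.504 -0.243  0.25 ]]
```

carry_out(motion=[[1,[0,-0.043,0],0],[1,[0,-0.043,0],0],[1,[0,-0.043,0],0],[1,[0,-0.043,0],0],[1,[-0.036,0,0],0],[1,[-0.036,0,0],0],[1,[-0.036,0,0],0],[1,[-0.036,0,0],0],[1,[-0.037,0,0],0],[1,[0,0,0],0],[1,[0,0,0],0]])

```text
time_s: 6.32
tool_pos: [0.4012, -0.352, 0.1359]
tool_rot: [-0.002, 0.707, 0.707, 0.0]
wrist_force: [-0.7, 0.4, -2.1]
gripper_width: 0.0619
grip_force: 19.9
```

carry_out(motion=[[1,[0,0,0.03],0],[1,[0,0,0.025],0],[1,[0,0,0.005],0],[1,[0,0,0],0],[1,[0,0,0],0]])

```text
time_s: 6.95
tool_pos: [0.4028, -0.3538, 0.0787]
tool_rot: [0.001, 0.707, 0.707, -0.0]
wrist_force: [0.2, -0.5, -2.0]
gripper_width: 0.0616
grip_force: 19.9
```

carry_out(motion=[[1,[0,0,0.004],0],[1,[0,0,0.003],0],[1,[0,0,0.001],0],[1,[0,0,0],0]])

```text
time_s: 7.45
tool_pos: [0.4019, -0.3535, 0.0694]
tool_rot: [-0.0, 0.707, 0.707, -0.0]
wrist_force: [0.2, -0.5, -2.8]
gripper_width: 0.0616
grip_force: 19.9
```

carry_out(motion=[[1,[0,0,0.0015],0],[1,[0,0,0],0]])

```text
time_s: 7.7
tool_pos: [0.4023, -0.3539, 0.0687]
tool_rot: [0.0, 0.707, 0.707, -0.0]
wrist_force: [-0.5, 0.1, 2.7]
gripper_width: 0.0615
grip_force: 19.9
```

carry_out(motion=[[-1,[0,0,0],0],[-1,[0,0,0],0],[-1,[0,0,0],0],[-1,[0,0,-0.06],0],[-1,[0,0,-0.06],0],[-1,[0.052,0,0],0],[-1,[0.052,0,0],0],[-1,[0.052,0,0],0],[-1,[0.052,0,0],0],[-1,[0.052,0,0],0],[-1,[0,0.056,0],0],[-1,[0,0.056,0],0]])

```text
time_s: 9.2
tool_pos: [0.5154, -0.0933, 0.1895]
tool_rot: [0.003, 0.707, 0.707, -0.0]
wrist_force: [0.2, -0.6, -0.4]
gripper_width: 0.0874
grip_force: 0.0
```

carry_out(motion=[[-1,[0,0.056,0],0],[-1,[0,0,0],0],[-1,[0,0,0],0],[-1,[0,0,0],0]])

```text
time_s: 9.7
tool_pos: [0.5691, -0.0937, 0.1888]
tool_rot: [0.001, 0.707, 0.707, -0.001]
wrist_force: [-0.1, -0.4, 0.4]
gripper_width: 0.0872
grip_force: 0.0
```

Run:
```python
from h import *
p=camera_params("wrist"); a=read_camera("wrist")[:,:,::-1]; cv2.imwrite("pics/w3.png",a)
t=read_camera("top")[:,:,::-1]; cv2.imwrite("pics/t3.png",t)
cv2.imwrite("pics/m3.png",np.vstack([np.hstack([cv2.resize(a,(400,300))]),cv2.resize(t[100:270,210:437],(400,300))]))
s=robot.sense();print(s["tool_pos"],s["tool_rot"])
```

```text
[ 0.56932819 -0.09393742  0.18913302] [ 1.32071807e-03  7.07305634e-01  7.06906473e-01 -4.83062486e-04]
```

View pics/m3.png

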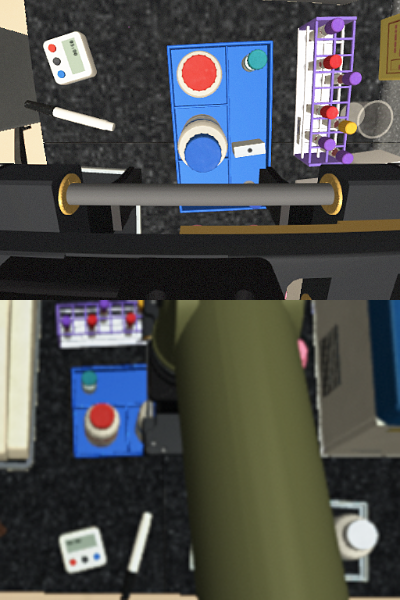

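The white bottle stands on the side tray, and the gripper is over the blue cap. I'll grip blue and carry it over.

carry_out(motion=[[-1,[0,0.001,0.042],0],[-1,[0,0,0.04],0],[-1,[0,0,0.04],0],[-1,[0,0,0],0],[1,[0,0,0],0],[1,[0,0,0],0],[1,[0,0,0],0],[1,[0,0,0],0],[1,[0,0,0],0],[1,[0,0,-0.03],0],[1,[0,0,-0.04],0],[1,[0,0,0],0]])

```text
time_s: 11.3
tool_pos: [0.573, -0.0935, 0.1387]
tool_rot: [0.002, 0.707, 0.707, 0.001]
wrist_force: [0.3, 1.0, -2.8]
gripper_width: 0.0575
grip_force: 20.0
```

carry_out(motion=[[1,[0,-0.039,0],0],[1,[0,-0.039,0],0],[1,[0,-0.04,0],0],[1,[0,-0.04,0],0],[1,[-0.037,0,0],0],[1,[-0.037,0,0],0],[1,[-0.037,0,0],0],[1,[-0.037,0,0],0],[1,[-0.037,0,0],0],[1,[0,0,0],0],[1,[0,0,0.03],0],[1,[0,0,0.03],0]])

```text
time_s: 12.8
tool_pos: [0.4125, -0.2772, 0.0744]
tool_rot: [-0.001, 0.707, 0.707, -0.0]
wrist_force: [-0.2, 0.2, -2.3]
gripper_width: 0.0575
grip_force: 20.0
```

carry_out(motion=[[1,[0,0,0.004],0],[1,[0,0,0.003],0],[1,[0,0,0.001],0],[1,[0,0,0],0]])

```text
time_s: 13.3
tool_pos: [0.4135, -0.2789, 0.0689]
tool_rot: [0.001, 0.707, 0.707, -0.0]
wrist_force: [0.2, 0.1, -1.6]
gripper_width: 0.0579
grip_force: 20.0
```

carry_out(motion=[[1,[0,0,0.0015],0],[1,[0,0,0],0]])

```text
time_s: 13.55
tool_pos: [0.4133, -0.2788, 0.0669]
tool_rot: [0.0, 0.707, 0.707, -0.0]
wrist_force: [0.4, 0.4, -0.5]
gripper_width: 0.0576
grip_force: 20.0
```

carry_out(motion=[[1,[0,0,0.0007],0],[-1,[0,0,0],0],[-1,[0,0,0],0],[-1,[0,0,0],0],[-1,[0,0,-0.06],0],[-1,[0,0,-0.06],0],[-1,[0.053,0,0],0],[-1,[0.053,0,0],0],[-1,[0.053,0,0],0],[-1,[0.053,0,0],0],[-1,[0.054,0,0],0],[-1,[0,0.051,0],0]])

```text
time_s: 15.05
tool_pos: [0.4627, -0.0086, 0.1879]
tool_rot: [0.005, 0.705, 0.709, -0.003]
wrist_force: [0.3, -1.1, -0.3]
gripper_width: 0.087
grip_force: 0.0
```

carry_out(motion=[[-1,[0,0.051,0],0],[-1,[0,0.051,0],0],[-1,[0,0,0],0],[-1,[0,0,0],0],[-1,[0,0,0],0]])

```text
time_s: 15.68
tool_pos: [0.5652, -0.0124, 0.1867]
tool_rot: [0.001, 0.707, 0.707, -0.001]
wrist_force: [0.0, -0.5, -0.1]
gripper_width: 0.0871
grip_force: 0.0
```

carry_out(motion=[[-1,[0,0.001,0.042],0],[-1,[0,0,0.042],0],[-1,[0,0,0.042],0],[-1,[0,0,0],0],[1,[0,0,0],0],[1,[0,0,0],0],[1,[0,0,0],0],[1,[0,0,0],0],[1,[0,0,0],0],[1,[0,0,-0.03],0],[1,[0,0,-0.04],0],[1,[0,0,0],0]])

```text
time_s: 17.18
tool_pos: [0.5691, -0.0122, 0.1325]
tool_rot: [0.002, 0.707, 0.707, 0.002]
wrist_force: [0.3, 0.7, -1.7]
gripper_width: 0.0516
grip_force: 20.0
```

carry_out(motion=[[1,[0,-0.037,0],0],[1,[0,-0.037,0],0],[1,[0,-0.037,0],0],[1,[0,-0.037,0],0],[1,[-0.039,0,0],0],[1,[-0.039,0,0],0],[1,[-0.039,0,0],0],[1,[-0.039,0,0],0],[1,[-0.038,0,0],0],[1,[0,0,0],0],[1,[0,0,0.03],0],[1,[0,0,0.03],0]])

```text
time_s: 18.68
tool_pos: [0.4186, -0.2056, 0.0686]
tool_rot: [-0.0, 0.707, 0.707, -0.0]
wrist_force: [-0.5, 0.1, -2.3]
gripper_width: 0.0518
grip_force: 20.0
```

carry_out(motion=[[1,[0,0,0.004],0],[1,[0,0,0.003],0],[1,[0,0,0.001],0],[1,[0,0,0.001],0],[1,[0,0,0],0]])

```text
time_s: 19.3
tool_pos: [0.4192, -0.2067, 0.0613]
tool_rot: [0.0, 0.707, 0.707, -0.0]
wrist_force: [-0.8, -0.5, -1.1]
gripper_width: 0.0517
grip_force: 20.0
```

carry_out(motion=[[1,[0,0,0.001],0],[-1,[0,0,0],0],[-1,[0,0,0],0],[-1,[0,0,0],0],[-1,[0,0,-0.05],0],[-1,[0,0,-0.05],0],[-1,[0,0,-0.05],0],[-1,[0.019,0.046,0],0],[-1,[0.019,0.046,0],0],[-1,[0.019,0.046,0],0],[-1,[0.019,0.046,0],0],[-1,[0.019,0.046,0],0]])

```text
time_s: 20.8
tool_pos: [0.6505, -0.1115, 0.2092]
tool_rot: [-0.0, 0.708, 0.707, -0.0]
wrist_force: [1.2, -0.6, -0.1]
gripper_width: 0.0872
grip_force: 0.0
```

carry_out(motion=[[-1,[0,0,0],-10],[-1,[0,0,0],-10],[-1,[0,0,0],-10],[-1,[0,0,0],-10],[-1,[0,0,0],-10],[-1,[0,0,0],-10],[-1,[0,0,0],-10],[-1,[0,0,0],-10],[-1,[0,0,0],-10],[-1,[0,0,0],0],[-1,[0,0,0],0]])

```text
time_s: 22.18
tool_pos: [0.649, -0.1117, 0.2097]
tool_rot: [-0.0, 0.002, 1.0, 0.0]
wrist_force: [0.2, -0.4, 0.2]
gripper_width: 0.0869
grip_force: 0.0
```

Run:
```python
from h import *
import pickle
s=robot.sense();print(s["tool_pos"],s["tool_rot"],s["joint_pos"][6])
p=camera_params("wrist"); a=read_camera("wrist")[:,:,::-1]; cv2.imwrite("pics/w4.png",a);pickle.dump(p,open("w4.pkl","wb"))
u=proj(p,[.637,-.111,.033])[0]; print(u)
H,S,V=cv2.split(cv2.cvtColor(a,cv2.COLOR_BGR2HSV))
m=(S<80)&(V>100); r=np.zeros_like(m); x,y=u.astype(int); r[max(0,y-50):y+50,max(0,x-50):x+50]=1
for c,st in big(2,m&r): print(c,st)
cv2.imwrite("pics/c4.png",cv2.resize(a,(768,576)))
```

```text
[ 0.64898792 -0.11165207  0.20965576] [-1.41264394e-04  1.57721425e-03  9.99998745e-01  4.07720780e-05] 1.287338367031488
[256.51341494 162.70872689]
[255.5 162.6] [246 142  20  42 555]
[258.5 201.2] [258 191   2  21  40]
```

View pics/c4.png

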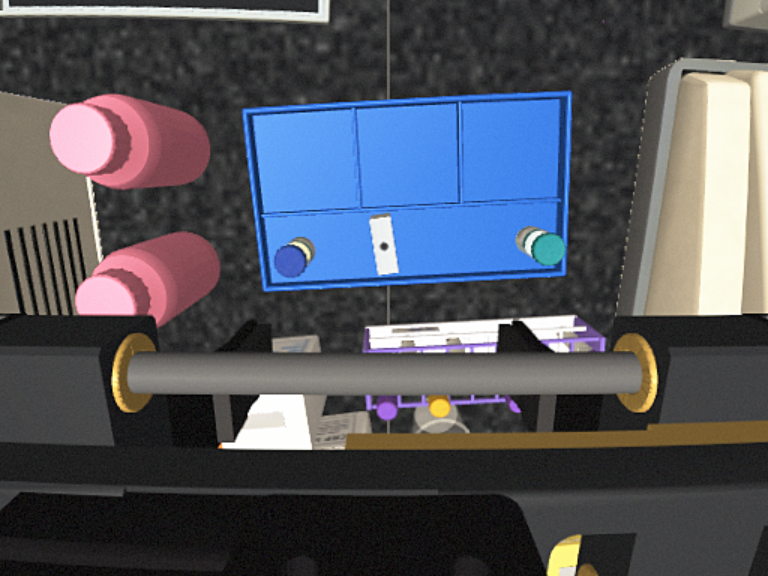

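All three bottles are gone from the tray, which is at (245-570, 92-290). The filler's top is at (384,245), running from (380,215) to (388,275), and the vials are at (290,257) and (546,248).

Run:
```python
from h import *
import pickle
a=cv2.imread("pics/w4.png"); p=pickle.load(open("w4.pkl","rb"))
H,S,V=cv2.split(cv2.cvtColor(a,cv2.COLOR_BGR2HSV))
r=np.zeros(H.shape,np.uint8); r[138:188,240:272]=1
m=((S<80)&(V>100)).astype(np.uint8)*r
q=np.argwhere(m)[:,::-1].astype(np.float32); R=cv2.minAreaRect(q); b=cv2.boxPoints(R)
P=onz(p,b,.033)[:,:2]; print(R,P.round(4).tolist(),P.mean(0))
W=onz(p,q,.033)[:,:2]; d=np.linalg.svd(W-W.mean(0))[2][0]; print(W.mean(0),np.degrees(np.arctan2(d[1],d[0])))
t=cv2.imread("pics/t3.png"); 
h=camera_params("top"); a0=cv2.imread("pics/top0.png")
print("gap0",onz(h,[(120+64/2.5,120+243/2.5),(120+92/2.5,120+243/2.5),(120+90/2.5,120+293/2.5),(120+64/2.5,120+293/2.5)],.076).round(4).tolist())
```

```text
((255.47569274902344, 162.345947265625), (40.0303955078125, 14.452531814575195), 81.02737426757812) [[0.6153, -0.1237], [0.6128, -0.1076], [0.6585, -0.1004], [0.6611, -0.117]] [ 0.63692713 -0.11213814]
[ 0.63693467 -0.11211172] 8.187459848377827
gap0 [[0.4371, 0.2932, 0.076], [0.4374, 0.2651, 0.076], [0.3877, 0.2641, 0.076], [0.3874, 0.2899, 0.076]]
```

carry_out(motion=[[-0.15,[0.012,0,0],0],[-0.15,[0,0,0],-8.5],[-0.15,[0,0,0.05],0],[-0.15,[0,0,0.05],0],[-0.15,[0,0,0.05],0],[-0.15,[0,0,0],0],[-0.15,[0,0,0],0]])

```text
time_s: 23.1
tool_pos: [0.6379, -0.1113, 0.0621]
tool_rot: [0.001, -0.074, 0.997, -0.0]
wrist_force: [0.3, -0.6, 0.4]
gripper_width: 0.0505
grip_force: 0.0
```

carry_out(motion=[[-0.15,[0,0,0.025],0],[-0.15,[0,0,0.015],0],[-0.15,[0,0,0],0],[1,[0,0,0],0],[1,[0,0,0],0],[1,[0,0,0],0],[1,[0,0,0],0],[1,[0,0,0],0]], grip_force=25)

```text
time_s: 24.1
tool_pos: [0.6372, -0.1116, 0.02]
tool_rot: [0.0, -0.074, 0.997, -0.0]
wrist_force: [-0.5, -0.7, 0.7]
gripper_width: 0.0158
grip_force: 24.9
```

carry_out(motion=[[1,[0,0,-0.05],0],[1,[0,0,-0.06],0],[1,[0,0,-0.06],0],[1,[0,0,-0.06],8.5],[1,[0.056,0,0],0],[1,[0.056,0,0],0],[1,[0.056,0,0],0],[1,[0,0.055,0],0],[1,[0,0.055,0],0],[1,[0,0.055,0],0],[1,[0,0.055,0],0],[1,[0,0.055,0],0]])

```text
time_s: 25.6
tool_pos: [0.4834, 0.1651, 0.2563]
tool_rot: [-0.0, -0.003, 1.0, -0.001]
wrist_force: [0.3, -1.3, -0.1]
gripper_width: 0.0155
grip_force: 25.0
```

carry_out(motion=[[1,[0,0.055,0],0],[1,[0,0.055,0],0],[1,[0,0,0],0],[1,[0,0,0],0],[1,[0,0,0],0]])

```text
time_s: 26.22
tool_pos: [0.4838, 0.2716, 0.2561]
tool_rot: [-0.001, -0.002, 1.0, -0.0]
wrist_force: [0.1, -0.4, 0.3]
gripper_width: 0.0153
grip_force: 25.0
```

Run:
```python
from h import *
import pickle
s=robot.sense();print(s["tool_pos"],s["tool_rot"],s["joint_pos"].round(2) if hasattr(s["joint_pos"],"round") else s["joint_pos"])
p=camera_params("wrist"); a=read_camera("wrist")[:,:,::-1]; cv2.imwrite("pics/w5.png",a);pickle.dump(p,open("w5.pkl","wb"))
print(proj(p,[[.409,.273,.076]]))
cv2.imwrite("pics/c5.png",cv2.resize(a,(768,576),interpolation=cv2.INTER_CUBIC))
```

```text
[0.48375684 0.27162139 0.25606501] [-7.99406392e-04 -1.60150838e-03  9.99998373e-01 -2.25054636e-04] [ 0.51  0.33 -1.28  1.61  0.31  1.45  0.77]
[[257.49805894 106.41549452]]
```

View pics/c5.png

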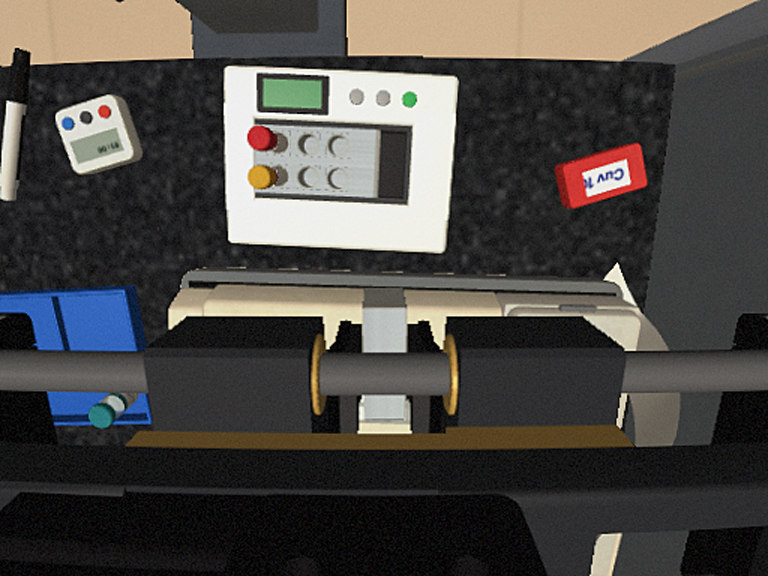

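The heater's corners are at (226,66), (458,77), (445,252) and (229,241), with the gap dark at (379-411, 125-203). The two tubes are at (262,138) and (262,177). The held block is upright at (385,350).

Run:
```python
from h import *
import pickle
a=cv2.imread("pics/w5.png"); p=pickle.load(open("w5.pkl","rb"))
H,S,V=cv2.split(cv2.cvtColor(a,cv2.COLOR_BGR2HSV))
r=np.zeros(H.shape,np.uint8); r[40:172,145:310]=1
w=((S<40)&(V>170)).astype(np.uint8)*r
c=max(cv2.findContours(w,cv2.RETR_EXTERNAL,cv2.CHAIN_APPROX_NONE)[0],key=cv2.contourArea)
q=cv2.approxPolyDP(cv2.convexHull(c),5,True).reshape(-1,2); print(q.tolist(),onz(p,q,.076)[:,:2].round(4).tolist(),onz(p,q,.076)[:,:2].mean(0))
rr=np.zeros_like(r); rr[78:138,246:280]=1
d=((V<75)).astype(np.uint8)*rr
R=cv2.minAreaRect(np.argwhere(d)[:,::-1].astype(np.float32)); b=cv2.boxPoints(R)
for z in(.076,.046): print(z,R,onz(p,b,z)[:,:2].round(4).tolist(),onz(p,[R[0]],z))
print(V[108,246:284].tolist()); print(V[76:140,263].tolist())
```

```text
[[150, 45], [304, 52], [295, 167], [154, 161]] [[0.3443, 0.1574], [0.3518, 0.3227], [0.477, 0.3168], [0.4702, 0.153]] [0.41081786 0.23746189]
0.076 ((259.5, 109.0), (52.0, 27.0), 90.0) [[0.3841, 0.2604], [0.384, 0.2898], [0.4404, 0.2907], [0.4404, 0.2601]] [[0.41178592 0.27523314 0.076     ]]
0.046 ((259.5, 109.0), (52.0, 27.0), 90.0) [[0.3813, 0.2594], [0.3812, 0.2915], [0.4425, 0.2924], [0.4425, 0.2591]] [[0.4113777 0.2755831 0.046    ]]
[193, 192, 192, 182, 160, 166, 132, 66, 46, 54, 55, 48, 56, 56, 52, 52, 49, 52, 49, 51, 43, 49, 48, 43, 53, 72, 66, 116, 231, 246, 242, 241, 240, 240, 240, 242, 240, 238]
[239, 240, 238, 239, 239, 234, 216, 142, 57, 60, 65, 49, 31, 50, 44, 53, 49, 52, 52, 51, 53, 50, 53, 50, 44, 49, 49, 53, 54, 47, 54, 52, 52, 49, 40, 51, 47, 53, 55, 52, 49, 49, 49, 46, 48, 51, 46, 52, 51, 46, 47, 52, 47, 48, 49, 34, 59, 74, 64, 66, 201, 243, 240, 241]
```

```bash
python3 -c "
import cv2;a=cv2.imread('pics/w5.png')[75:142,225:295];cv2.imwrite('pics/c6.png',cv2.resize(a,None,fx=8,fy=8,interpolation=cv2.INTER_CUBIC))"
```

```text
(no output)
```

View pics/c6.png

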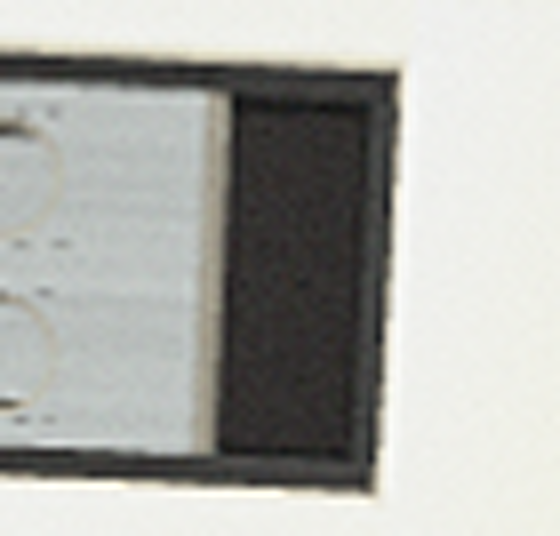

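Run:
```python
from h import *
import pickle
p=pickle.load(open("w5.pkl","rb"))
q=np.array([(232,97),(367,105),(352,457),(218,455)])/8-.5+[225,75]
P=onz(p,q,.073)[:,:2]; print(P.round(4).tolist(),P.mean(0),np.linalg.norm(np.roll(P,-1,0)-P,axis=1).round(4))
q=np.array([(199,88),(400,70),(375,490),(197,450)])/8-.5+[225,75]; print(onz(p,q,.076)[:,:2].round(4).tolist())
# held block top, seen in view? finger/tool pixel
s=robot.sense(); print(s["tool_pos"],s["joint_pos"])
```

```text
[[0.3877, 0.2685], [0.3887, 0.2872], [0.4368, 0.2856], [0.4366, 0.2666]] [0.41242196 0.27697666] [0.0187 0.0481 0.0191 0.0489]
[[0.3867, 0.264], [0.3843, 0.2915], [0.4412, 0.2888], [0.4357, 0.2637]]
[0.48388048 0.27145825 0.25614602] [ 0.50904389  0.32601023 -1.28479463  1.60833358  0.31407541  1.4458805
  0.77177288]
```

carry_out(motion=[[1,[0.036,0.0027,0],0],[1,[0.0355,0.0027,0],0],[1,[0,0,0],2.6],[1,[0,0,0.05],0],[1,[0,0,0.05],0],[1,[0,0,0.04],0],[1,[0,0,0],0],[1,[0,0,0],0]])

```text
time_s: 27.28
tool_pos: [0.4123, 0.2788, 0.118]
tool_rot: [0.0, 0.02, 1.0, 0.001]
wrist_force: [1.2, -0.3, 0.4]
gripper_width: 0.0157
grip_force: 25.0
```

Run:
```python
from h import *
s=robot.sense();print(s["tool_pos"],s["tool_rot"],np.round(s["joint_pos"],2))
a=read_camera("wrist")[:,:,::-1]; b=read_camera("scene")[:,:,::-1]
u=proj(camera_params("scene"),[[.41,.25,.09]])[0].astype(int); print(u)
c=b[max(0,u[1]-60):u[1]+60,u[0]-80:u[0]+80]
cv2.imwrite("pics/c7.png",np.vstack([cv2.resize(a[40:250,90:420],(440,280)),cv2.resize(c,(440,300))]))
```

```text
[0.41234927 0.27876599 0.11798572] [1.07933464e-05 2.01734766e-02 9.99796115e-01 8.71238724e-04] [ 0.49  0.27 -1.25  1.92  0.28  1.15  0.66]
[309 108]
```

View pics/c7.png

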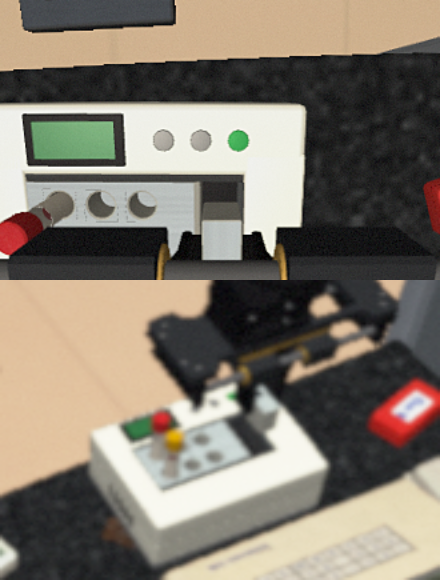

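carry_out(motion=[[1,[0,-0.0015,0.016],0],[1,[0,0,0.005],0],[1,[0,0,0.004],0],[1,[0,0,0.003],0],[1,[0,0,0],0]])

```text
time_s: 28.0
tool_pos: [0.4108, 0.2774, 0.0882]
tool_rot: [-0.001, 0.019, 1.0, 0.0]
wrist_force: [-0.0, 0.1, -0.5]
gripper_width: 0.016
grip_force: 25.0
```

carry_out(motion=[[1,[0,0,0.004],0],[1,[0,0,0.004],0],[1,[0,0,0],0]])

```text
time_s: 28.38
tool_pos: [0.4107, 0.2771, 0.08]
tool_rot: [-0.001, 0.019, 1.0, 0.0]
wrist_force: [-0.4, -0.7, -0.9]
gripper_width: 0.0154
grip_force: 25.0
```

carry_out(motion=[[0.4,[0,0,0],0],[0.4,[0,0,0],0],[0.4,[0,0,0],0],[0.4,[0,0,-0.03],0],[0.4,[0,0,-0.03],0],[1,[0,0,0],0],[1,[0,0,0],0],[1,[0,0,0],0],[1,[0,0,0],0]])

```text
time_s: 29.5
tool_pos: [0.4105, 0.2771, 0.1396]
tool_rot: [-0.002, 0.019, 1.0, 0.0]
wrist_force: [-0.8, 0.0, 0.5]
gripper_width: 0.0012
grip_force: 0.0
```

Run:
```python
from h import *
s=robot.sense();print(s["tool_pos"],s["gripper_width"])
a=read_camera("wrist")[:,:,::-1]; b=read_camera("scene")[:,:,::-1]
u=proj(camera_params("scene"),[[.41,.25,.09]])[0].astype(int)
c=b[max(0,u[1]-60):u[1]+60,u[0]-80:u[0]+80]
cv2.imwrite("pics/c8.png",np.vstack([cv2.resize(a[40:250,90:420],(440,280)),cv2.resize(c,(440,300))]))
```

```text
[0.41053145 0.27705251 0.13961966] 0.001228543828898508
```

View pics/c8.png

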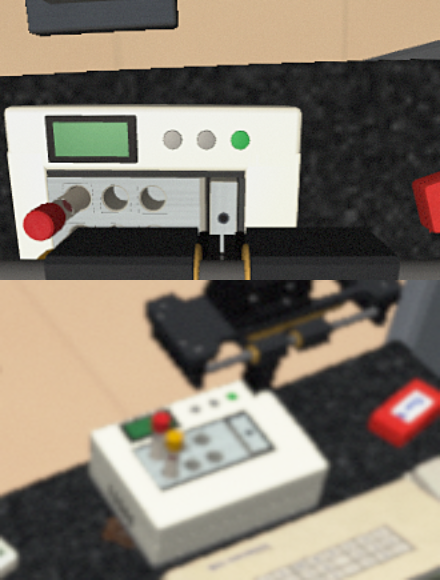

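The block dropped into the gap, with its top at (222,205) in the wrist crop. I'll press it home with the shut fingers.

carry_out(motion=[[1,[0,0,0.03],0],[1,[0,0,0.025],0],[1,[0,0,0.004],0],[1,[0,0,0.002],0],[1,[0,0,0],0]])

```text
time_s: 30.22
tool_pos: [0.4114, 0.2777, 0.0801]
tool_rot: [-0.0, 0.019, 1.0, 0.001]
wrist_force: [-0.1, 0.1, 0.5]
gripper_width: 0.0005
grip_force: 0.0
```

carry_out(motion=[[1,[0,0,0.0015],0],[1,[0,0,0.001],0],[1,[0,0,0],0]])

```text
time_s: 30.6
tool_pos: [0.411, 0.2772, 0.0769]
tool_rot: [-0.001, 0.019, 1.0, 0.0]
wrist_force: [-0.0, -0.1, 0.6]
gripper_width: -0.0
grip_force: 0.0
```

carry_out(motion=[[1,[0,0,0.001],0],[1,[0,0,0.001],0],[1,[0,0,0],0]])

```text
time_s: 30.98
tool_pos: [0.4111, 0.2776, 0.0764]
tool_rot: [-0.001, 0.019, 1.0, -0.0]
wrist_force: [-4.0, -3.4, 13.7]
gripper_width: 0.0005
grip_force: 7.3
```

carry_out(motion=[[1,[0,0,0.0006],0],[1,[0,0,0],0]])

```text
time_s: 31.22
tool_pos: [0.4111, 0.2777, 0.0764]
tool_rot: [-0.001, 0.019, 1.0, -0.0]
wrist_force: [-5.5, -4.7, 20.3]
gripper_width: 0.0004
grip_force: 9.9
```

carry_out(motion=[[1,[0,0,-0.05],0],[-1,[0,0,-0.05],0],[-1,[0,0,-0.04],0],[-1,[0,0,0],10],[-1,[0,0,0],10],[-1,[0,0,0],10],[-1,[0,0,0],10],[-1,[0,0,0],10],[-1,[0,0,0],10],[-1,[0,0,0],10],[-1,[0,0,0],10],[-1,[0,0,0],7.8]])

```text
time_s: 32.72
tool_pos: [0.411, 0.2773, 0.2142]
tool_rot: [-0.001, 0.709, 0.705, -0.0]
wrist_force: [-0.1, -0.1, -0.3]
gripper_width: 0.0867
grip_force: 0.0
```

carry_out(motion=[[-1,[-0.054,0,0],0],[-1,[-0.054,0,0],0],[-1,[-0.054,0,0],0],[-1,[-0.054,0,0],0],[-1,[-0.054,0,0],0],[-1,[-0.054,0,0],0],[-1,[-0.054,0,0],0],[-1,[-0.054,0,0],0],[-1,[-0.052,0.008,0],0],[-1,[0,0,0],0],[-1,[0,0,0],0]])

```text
time_s: 34.1
tool_pos: [0.4191, -0.2059, 0.2135]
tool_rot: [-0.002, 0.707, 0.707, -0.0]
wrist_force: [0.2, 0.6, 0.6]
gripper_width: 0.0874
grip_force: 0.0
```

Run:
```python
from h import *
p=camera_params("wrist"); a=read_camera("wrist")[:,:,::-1]; cv2.imwrite("pics/w9.png",a)
s=robot.sense();print(s["tool_pos"],np.round(s["joint_pos"],2))
H,S,V=cv2.split(cv2.cvtColor(a,cv2.COLOR_BGR2HSV))
red=((H<8)|(H>172))&(S>150)
for c,st in big(3,red): print(c,st,onz(p,c,.105)[0].round(3))
```

```text
[ 0.41920294 -0.20540014  0.21373059] [ 0.92 -0.05 -0.5   1.88 -0.02  1.31  0.43]
[256.9 185.2] [ 239  166   37   39 1134] [ 0.419 -0.205  0.105]
[  4.9 135.2] [  0 134  12   4  19] [ 0.183 -0.156  0.105]
[ 31.4 147.5] [ 27 143   8  10  18] [ 0.207 -0.168  0.105]
```

carry_out(motion=[[-1,[0,0,0.05],0],[-1,[0,0,0.05],0],[-1,[0,0,0.053],0],[-1,[0,0,0],0],[1,[0,0,0],0],[1,[0,0,0],0],[1,[0,0,0],0],[1,[0,0,0],0],[1,[0,0,0],0],[1,[0,0,-0.03],0],[1,[0,0,-0.04],0],[1,[0,0,0],0]], grip_force=20)

```text
time_s: 35.65
tool_pos: [0.4208, -0.2077, 0.1335]
tool_rot: [0.002, 0.707, 0.707, 0.0]
wrist_force: [-0.1, 0.2, -1.4]
gripper_width: 0.0516
grip_force: 20.0
```

carry_out(motion=[[1,[0.0386,0,0],0],[1,[0.0386,0,0],0],[1,[0.0386,0,0],0],[1,[0.0386,0,0],0],[1,[0.0386,0,0],0],[1,[0,0.037,0],0],[1,[0,0.037,0],0],[1,[0,0.037,0],0],[1,[0,0.037,0],0],[1,[0,0,0],0],[1,[0,0,0],0]])

```text
time_s: 37.02
tool_pos: [0.5654, -0.0135, 0.1292]
tool_rot: [-0.002, 0.707, 0.707, -0.001]
wrist_force: [-0.4, 0.1, -1.1]
gripper_width: 0.0518
grip_force: 20.0
```

carry_out(motion=[[1,[0,0,0.03],0],[1,[0,0,0.03],0],[1,[0,0,0.004],0],[1,[0,0,0.003],0],[1,[0,0,0.001],0],[1,[0,0,0],0]])

```text
time_s: 37.78
tool_pos: [0.5674, -0.0137, 0.0636]
tool_rot: [-0.0, 0.707, 0.707, -0.0]
wrist_force: [-0.9, -0.9, -0.8]
gripper_width: 0.0516
grip_force: 20.0
```

carry_out(motion=[[1,[0,0,0.001],0],[1,[0,0,0.001],0],[1,[0,0,0],0]])

```text
time_s: 38.15
tool_pos: [0.5672, -0.0137, 0.0615]
tool_rot: [-0.001, 0.707, 0.707, -0.0]
wrist_force: [-1.6, -0.4, 4.2]
gripper_width: 0.0513
grip_force: 20.0
```

carry_out(motion=[[-1,[0,0,0],0],[-1,[0,0,0],0],[-1,[0,0,0],0],[-1,[0,0,-0.06],0],[-1,[0,0,-0.06],0],[-1,[0,-0.051,0],0],[-1,[0,-0.051,0],0],[-1,[0,-0.052,0],0],[-1,[-0.053,0,0],0],[-1,[-0.053,0,0],0],[-1,[-0.053,0,0],0],[-1,[-0.053,0,0],0]])

```text
time_s: 39.65
tool_pos: [0.4129, -0.2274, 0.181]
tool_rot: [-0.0, 0.707, 0.707, -0.001]
wrist_force: [1.2, 0.4, 0.3]
gripper_width: 0.0869
grip_force: 0.0
```

carry_out(motion=[[-1,[-0.053,0,0],0],[-1,[0,0,0],0],[-1,[0,0,0],0]])

```text
time_s: 40.02
tool_pos: [0.4131, -0.2779, 0.1805]
tool_rot: [-0.001, 0.707, 0.707, -0.0]
wrist_force: [0.7, 0.7, 0.4]
gripper_width: 0.0874
grip_force: 0.0
```

carry_out(motion=[[-1,[-0.001,0,0.04],0],[-1,[0,0,0.04],0],[-1,[0,0,0.033],0],[-1,[0,0,0],0],[1,[0,0,0],0],[1,[0,0,0],0],[1,[0,0,0],0],[1,[0,0,0],0],[1,[0,0,0],0],[1,[0,0,-0.03],0],[1,[0,0,-0.04],0],[1,[0,0,0],0]])

```text
time_s: 41.52
tool_pos: [0.4146, -0.2809, 0.1404]
tool_rot: [0.002, 0.707, 0.707, -0.0]
wrist_force: [-0.1, 0.3, -1.9]
gripper_width: 0.0579
grip_force: 20.0
```

carry_out(motion=[[1,[0.037,0,0],0],[1,[0.037,0,0],0],[1,[0.037,0,0],0],[1,[0.037,0,0],0],[1,[0.037,0,0],0],[1,[0,0.0395,0],0],[1,[0,0.0395,0],0],[1,[0,0.0395,0],0],[1,[0,0.0395,0],0],[1,[0,0,0],0],[1,[0,0,0],0]])

```text
time_s: 42.9
tool_pos: [0.5693, -0.0944, 0.1359]
tool_rot: [-0.003, 0.707, 0.707, -0.001]
wrist_force: [-0.5, 0.6, -2.1]
gripper_width: 0.0576
grip_force: 20.0
```

carry_out(motion=[[1,[0,0,0.03],0],[1,[0,0,0.03],0],[1,[0,0,0.004],0],[1,[0,0,0.003],0],[1,[0,0,0.001],0],[1,[0,0,0],0]])

```text
time_s: 43.65
tool_pos: [0.5714, -0.0949, 0.0706]
tool_rot: [-0.0, 0.707, 0.707, -0.0]
wrist_force: [-0.5, -0.6, -2.3]
gripper_width: 0.0574
grip_force: 20.0
```

carry_out(motion=[[1,[0,0,0.001],0],[1,[0,0,0.001],0],[1,[0,0,0],0]])

```text
time_s: 44.02
tool_pos: [0.5711, -0.0948, 0.0685]
tool_rot: [-0.001, 0.707, 0.707, -0.0]
wrist_force: [-1.9, 0.2, 5.4]
gripper_width: 0.0573
grip_force: 20.0
```

carry_out(motion=[[-1,[0,0,0],0],[-1,[0,0,0],0],[-1,[0,0,0],0],[-1,[0,0,-0.06],0],[-1,[0,0,-0.06],0],[-1,[0,-0.056,0],0],[-1,[0,-0.056,0],0],[-1,[0,-0.057,0],0],[-1,[-0.052,0,0],0],[-1,[-0.052,0,0],0],[-1,[-0.052,0,0],0],[-1,[-0.052,0,0],0]])

```text
time_s: 45.52
tool_pos: [0.4019, -0.3044, 0.188]
tool_rot: [-0.0, 0.707, 0.707, -0.001]
wrist_force: [0.3, -0.0, 0.5]
gripper_width: 0.0873
grip_force: 0.0
```

carry_out(motion=[[-1,[-0.051,0,0],0],[-1,[0,0,0],0],[-1,[0,0,0],0]])

```text
time_s: 45.9
tool_pos: [0.4022, -0.3529, 0.1874]
tool_rot: [-0.001, 0.707, 0.707, 0.0]
wrist_force: [0.3, 0.5, 0.4]
gripper_width: 0.0873
grip_force: 0.0
```

carry_out(motion=[[-1,[-0.001,0,0.04],0],[-1,[0,0,0.04],0],[-1,[0,0,0.037],0],[-1,[0,0,0],0],[1,[0,0,0],0],[1,[0,0,0],0],[1,[0,0,0],0],[1,[0,0,0],0],[1,[0,0,0],0],[1,[0,0,-0.03],0],[1,[0,0,-0.04],0],[1,[0,0,0],0]])

```text
time_s: 47.4
tool_pos: [0.4034, -0.356, 0.1434]
tool_rot: [0.002, 0.707, 0.707, -0.0]
wrist_force: [0.3, -0.6, -2.8]
gripper_width: 0.0613
grip_force: 20.0
```

carry_out(motion=[[1,[0.0365,0,0],0],[1,[0.0365,0,0],0],[1,[0.0365,0,0],0],[1,[0.0365,0,0],0],[1,[0.0355,0,0],0],[1,[0,0.043,0],0],[1,[0,0.043,0],0],[1,[0,0.043,0],0],[1,[0,0.043,0],0],[1,[0,0,0],0],[1,[0,0,0],0]])

```text
time_s: 48.78
tool_pos: [0.5723, -0.1729, 0.1387]
tool_rot: [-0.003, 0.707, 0.707, -0.001]
wrist_force: [-1.0, -0.8, -2.8]
gripper_width: 0.0615
grip_force: 20.0
```

carry_out(motion=[[1,[0,0,0.03],0],[1,[0,0,0.03],0],[1,[0,0,0.004],0],[1,[0,0,0.003],0],[1,[0,0,0.001],0],[1,[0,0,0],0]])

```text
time_s: 49.52
tool_pos: [0.5743, -0.1735, 0.0736]
tool_rot: [-0.0, 0.707, 0.707, -0.0]
wrist_force: [-0.7, -0.6, -2.5]
gripper_width: 0.0618
grip_force: 20.0
```

carry_out(motion=[[1,[0,0,0.001],0],[1,[0,0,0.001],0],[1,[0,0,0],0]])

```text
time_s: 49.9
tool_pos: [0.5742, -0.1733, 0.0719]
tool_rot: [-0.0, 0.707, 0.707, -0.0]
wrist_force: [-1.5, 0.3, 5.5]
gripper_width: 0.0618
grip_force: 20.0
```

carry_out(motion=[[-1,[0,0,0],0],[-1,[0,0,0],0],[-1,[0,0,0],0],[-1,[0,0,-0.06],0],[-1,[0,0,-0.06],0],[-1,[0,0,-0.06],0],[-1,[0,-0.05,0],0],[-1,[0,-0.05,0],0],[-1,[0,-0.05,0],0],[-1,[-0.05,0,0],0],[-1,[-0.05,0,0],0],[-1,[-0.05,0,0],0]])

```text
time_s: 51.4
tool_pos: [0.4239, -0.3248, 0.2512]
tool_rot: [-0.0, 0.707, 0.707, -0.001]
wrist_force: [0.6, 0.1, -0.7]
gripper_width: 0.0868
grip_force: 0.0
```

carry_out(motion=[[-1,[-0.05,0,0],0],[-1,[-0.05,0,0],0],[-1,[0,0,0],0],[-1,[0,0,0],0]])

```text
time_s: 51.9
tool_pos: [0.4244, -0.4225, 0.2502]
tool_rot: [-0.001, 0.707, 0.707, 0.0]
wrist_force: [-0.4, 0.2, -0.3]
gripper_width: 0.0874
grip_force: 0.0
```

Run:
```python
from h import *
t=read_camera("top")[:,:,::-1]; b=read_camera("scene")[:,:,::-1]
cv2.imwrite("pics/f.png",np.vstack([cv2.resize(t[110:270,115:435],(560,280),interpolation=cv2.INTER_CUBIC),cv2.resize(b[70:320,80:400],(410,320),interpolation=cv2.INTER_CUBIC)[:, :].copy() if 0 else cv2.copyMakeBorder(cv2.resize(b[70:320,80:400],(410,320),interpolation=cv2.INTER_CUBIC),0,0,0,150,cv2.BORDER_CONSTANT)]))
print(robot.sense()["tool_pos"])
```

```text
[ 0.42486327 -0.42167377  0.25093371]
```

View pics/f.png

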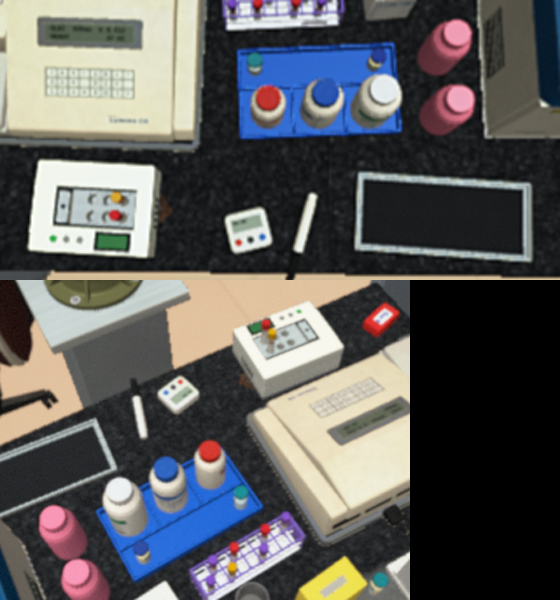

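The final view shows red (267,98), blue (327,93) and white (382,89) upright in their own compartments. Both vials are standing, the filler is flush in the gap at (64,205), and the side tray is empty. I'm handing the job in.

```bash
python3 -c "
from station import robot
print(robot.job_done())"
```

```text
the job is handed in; nothing more can be done
None
```

The job is handed in at about 52 s: the filler block is pressed flush into the heater gap, all three bottles are upright in their original compartments, and the two vials were left alone.

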